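# Lid a chamber slide and hold its frosted end up to the code reader

### The arm

A 6-joint arm with a two-finger parallel gripper is mounted at the origin on the work surface. World frame = base frame: x ahead of the robot, y to its left, z up, the work surface at z = 0. Lengths are in m, angles in rad, forces in N, time in s.
With the tool pointing down it reaches from about 0.4 to 0.825 m from the base axis. Payload 7 kg.
Tool frame: the origin (TCP) lies midway between the tips of the shut fingers; the grasp point (between the pads) lies hold_point_z behind it (hold_point_z is the distance from the TCP to the grasp point, in m); z points along the fingers, y is the line along which they close (so a half turn about z gives the same grasp; the last joint's range is limited). The gripper opens to 88 mm and grips with 3 to 60 N. Pads are 19 mm wide; open, the fingers measure 130 mm over their backs; the gripper's body (78 mm by 193 mm) begins 47 mm behind the grasp point.
Start: joints at [-0.921, 0.359, 0.012, 0, -1.224, -0.288], TCP at [0.239, -0.631, 0.227] pointing down, gripper open.
Joint ranges: [-3.07, 3.07], [-1.43, 2.12], [-1.02, 1.25], [-3.03, 1.67], [-3.05, -0], [-3.03, 3.03]. Speed limits (rad/s): [2.39, 2.39, 3.01, 3.14, 3.14, 3.14].

### API

Orientations are given as [roll, pitch, yaw] about the fixed x, y, z axes, in that order (R = Rz(yaw) Ry(pitch) Rx(roll)).
In Python, from station import * gives the robot as it stands.
- The arm moves only by the tool apply_moves, never from a script. Its argument "steps" is a list of rows, each an object with "translation": the shift along the world's x, y, z scaled (see below), a list of three; "rotation": the turn, a rotation vector about the world's x, y, z scaled (see below), a list of three. A call has exactly 10 rows; each row is the pose to reach, as a shift and turn from the pose commanded when the call began; what a row does not reach only later rows make up. The controller multiplies each number of a shift by 250 mm and each number of a turn by 30 degrees. A row lasts 1/12 s, in which the tool goes at most 41.7 mm and 7.16 degrees, less where a joint would pass 70% of its speed; a pose out of reach is approached as far as the arm can. A call with a number of a shift or a turn outside -1 to 1 is refused whole. A call with a gripper value outside its range is refused whole. "jaw" is the closure, from -1 (fully open) to 1 (shut), so that 0 is half open, set as the call begins (left out, the last holds). The fingers move at their own pace and stop on an object; "newtons" is the grip in N (left out, the last holds). Time passes only in rows, so rows that repeat a pose let the fingers close, or fill a call up. It gives the time, the measured TCP pose, the force, the opening and the grip force at its end, in the units of the state.
- get_state(): the state, without advancing time (a new reading comes with each control period).
- grab_frame(name): name is "scene" or "top" or "wrist"; returns the picture (480x640x3 uint8, blue, green, red); there is no depth.
- camera_model(name): a dict with "fx", "fy", "cx", "cy" (pixels), "xyz" and "rotation" of the camera in the world. Camera axes: x right, y down, z forward; pixel columns grow to the right and rows downward; lengths in m; the calibration is good to about 2 mm. A picture is of the moment at which its call begins: read the wrist's pose just before it. camera_model takes no time and is no camera call; for the wrist camera it gives the pose at the moment of the call.
- job_done(): hands the job in; it is judged then, once.
The state is a dict: "t": time; "q": joint angles; "qd": joint speeds; "joint_efforts": joint torques, N m; "eef_pos": TCP position; "ee_rot": TCP orientation; "force": force on the tool from outside, world axes, zero at the start; "moment": the same for the moment, N m; "width": finger opening in m; "gripper_force": force on a finger pad.
Only numpy, scipy, OpenCV 4.12 (cv2) and the standard library are available. Lean on these libraries where they do the work, as an engineer would, in place of code of your own. Each camera call takes 0.05 s, during which the arm holds its last target. There are 200 camera calls.

### The job

Put the clear lid on the open chamber slide so that it sits level down over the wells, and let go of it. Then find the slide's frosted label end by the small notch in one corner, pick the lidded slide up by its base and hold it level, label side up, for the code reader: the slide pointing lengthwise at the reader, frosted end foremost, with the frosted end straight above the cross on the reader's base and about 9 cm above that base. Finish while still holding it there, still and lidded; never tip the slide or knock the reader with it, and leave the other things on the bench where they are.

Things in the scene. Friction and masses are not known exactly. Their poses are not given: they have to be found in the camera images.
- slide: Chamber slide on the bench, wells up, any yaw, left or right of the reader. Flat base 76 (x) x 28 (y) x 5 mm, pale at both ends; on its middle a black block of 2 x 4 open wells, 48 x 20 mm, top 13 mm above the underside (top 2 mm stepped in 0.8 mm). Origin: centre of the underside, z up; +x to the notched, frosted end. 35 g. Grip it across the 28 mm of the base, which is wider than the lid.
- label_end (a point): Centre of the upper face of the slide's frosted label tab (ground white, 14 mm long), 32 mm from the slide's origin towards its +x, 5 mm up. This end alone has a notch: a 6 x 6 mm square missing from its +x +y corner.
- plain_end (a point): Centre of the upper face of the slide's other end: clear pale greenish glass, with whole corners. 32 mm from the slide's origin towards -x, 5 mm up.
- lid: Loose clear bluish lid, open side down on the bench, on the other side of the reader from the slide, any yaw. Outside 54 (x) x 25.5 (y) x 7 mm, walls 1.5 mm, hollow 51 x 22.5 x 5 mm deep; fits the well block either way round. Origin: centre of the underside (skirt edge), z up. Seated, it rests loosely, long axis along the slide's, underside 8 mm above the slide's underside. 14 g.
- reader: Fixed code reader on a stand, its front (-x) towards the robot within 0.3 rad. Black base 180 (x) x 110 (y) x 8 mm; pole 78 mm behind the centre (+x); at its top a grey head 52 mm wide, from x = 5 to 92 mm and z = 155 to 237 mm, its dark window looking forward and 45 degrees down at the read spot. Origin: centre of the base's underside, z up.
- base_cross (a point): Centre of the yellow cross printed on the top of the reader's base, 45 mm in front (-x) of the base's centre, 8 mm above the bench.
- read_spot (a point): Point in the air where the reader reads: straight above the yellow cross, 90 mm above the base plate's top (98 mm above the bench). Axes as the reader's: +x towards the reader's pole.
- dish: Bystander: closed culture dish with red agar, 90 mm diameter, 15 mm high, near the robot. Origin at the centre of its underside.
- dish_lid: Bystander: clear culture dish lid, 92 mm diameter, 9 mm high. Origin at the centre of its underside.
- vial_a: Bystander: small white vial with a red cap, 17 mm diameter, 48 mm high, standing. Origin at the centre of its underside.
- vial_b: Bystander: another vial like vial_a.
- forceps: Bystander: steel forceps, 124 mm long (its x), 15 mm wide, 4 mm high, lying. Origin under the middle.
- tip_box: Bystander: pipette tip box, 122 x 83 x 61 mm, white with blue tray. Origin at the centre of its underside.

How it is judged:
On the way, in this order (a step that is already met when the one before it is completed fails the run):
1. the lid sits level over the wells of the slide, which still lies on the bench, and has been let go (horizontal distance between lid and slide below 0.004 m and z of lid in the frame of slide between 0.006 and 0.0095 m and angle between the z axis of lid and the z axis of slide, either way round below 0.1 rad and angle between the x axis of lid and the x axis of slide, either way round below 0.2 rad and contact force between lid and the fingers below 0.05 N and height (world z) of slide below 0.003 m), for 0.2 s.
2. the slide has been lifted clear of the bench by its base, lid on (horizontal distance between lid and slide below 0.004 m and z of lid in the frame of slide between 0.006 and 0.0095 m and angle between the z axis of lid and the z axis of slide, either way round below 0.1 rad and angle between the x axis of lid and the x axis of slide, either way round below 0.2 rad and contact force between slide and the fingers above 0.5 N and height (world z) of slide above 0.03 m), for 0.2 s.
At the end, for the whole second after the job is handed in: The gripper holds the slide by its base, nothing else carries it; lid seated (within 4 mm, level); frosted end's centre within 20 mm of the read spot sideways and lengthwise, 30 mm in height; slide pointing at the reader within 0.3 rad, frosted end foremost, level within 0.17 rad, at rest (horizontal distance between lid and slide below 0.004 m and z of lid in the frame of slide between 0.006 and 0.0095 m and angle between the z axis of lid and the z axis of slide, either way round below 0.1 rad and angle between the x axis of lid and the x axis of slide, either way round below 0.2 rad and contact force between slide and the fingers above 0.5 N and x of label_end in the frame of read_spot between -0.02 and 0.02 m and y of label_end in the frame of read_spot between -0.02 and 0.02 m and z of label_end in the frame of read_spot between -0.03 and 0.03 m and angle between the x axis of slide and the x axis of reader, either way round below 0.3 rad and x of plain_end in the frame of read_spot below -0.035 m and angle between slide's own z axis and vertical below 0.17 rad and contact force between slide and reader below 0.05 N and linear speed of slide below 0.02 m/s and angular speed of slide below 0.2 rad/s); the arm keeps its last pose, push and grip.
It fails at once if the slide is tipped (angle between slide's own z axis and vertical above 0.35 rad).
It fails at once if the slide strikes the reader (contact force between slide and reader above 1 N).
It fails at once if a bystander is disturbed (moved by more than 20 mm) (distance of any of dish, dish_lid, vial_a, vial_b, forceps, tip_box from where it was at the start of the episode above 0.02 m).
It also fails if it takes over 59 s, if anything falls off the work surface, if the arm or the gripper's body presses on something with over 40 N, if the wrist force passes 120 N, or if a joint passes its speed limit or range.

## Working session

There is one attempt and no reset: what is moved stays moved. The work goes in short steps, Python scripts to look and compute and a tool call to move; the robot and the scene stay as the last step left them, time stands still between calls to the robot, and variables do not carry over. Pictures are saved under pics/ and viewed, at most 10 in all, crops included, and the job is handed in when it is done.

Besides the shell and the picture viewer there is one more tool, called by a JSON object that holds its "name" and its "arguments", one argument or row to a line. apply_moves: Moves the arm, as the interface text tells. Shifts and turns lie within -1 to 1; 1 stands for 250 mm of shift or 30 degrees of turn. Its arguments: {"type":"object","properties":{"steps":{"type":"array"},"jaw":{"type":"number"},"newtons":{"type":"number"}},"required":["steps"]}

```bash
ls; mkdir -p pics
cat > h.py <<'E'
from station import *
import numpy as np, cv2
from scipy.spatial.transform import Rotation as R
def ray(m,u,v,z):
    d=np.array(m["rotation"])@np.array([(u-m["cx"])/m["fx"],(v-m["cy"])/m["fy"],1.])
    o=np.array(m["xyz"]); return o+d*(z-o[2])/d[2]
def proj(m,p):
    c=np.array(m["rotation"]).T@(np.array(p)-m["xyz"]); return c[0]/c[2]*m["fx"]+m["cx"],c[1]/c[2]*m["fy"]+m["cy"]
E
python3 - <<'E'
from h import *
s=get_state();print({k:np.round(v,3) for k,v in s.items()})
for n in("top","scene","wrist"):
    m=camera_model(n);print(n,{k:np.round(v,3).tolist() for k,v in m.items()})
    cv2.imwrite(f"pics/{n}0.png",grab_frame(n))
E
```

```text
pics
{'t': np.float64(0.0), 'q': array([-0.921,  0.359,  0.011, -0.   , -1.224, -0.288]), 'qd': array([-0.   , -0.   ,  0.001, -0.   , -0.001,  0.001]), 'joint_efforts': array([-1.0000e-03, -5.8272e+01,  2.9306e+01,  6.9970e+00,  7.0000e-03,
       -0.0000e+00]), 'eef_pos': array([ 0.239, -0.631,  0.226]), 'ee_rot': array([ 3.14, -0.  , -2.78]), 'force': array([-0.524, -0.253, -0.725]), 'moment': array([ 0.045, -0.029, -0.016]), 'gripper_force': np.float64(0.0), 'width': np.float64(0.088)}
top {'fx': 551.492, 'fy': 551.492, 'cx': 328.783, 'cy': 235.577, 'xyz': [0.435, 0.095, 1.194], 'rotation': [-3.065, 0.013, -1.546]}
scene {'fx': 556.385, 'fy': 556.385, 'cx': 311.634, 'cy': 249.867, 'xyz': [1.132, -0.621, 0.65], 'rotation': [-2.137, -0.009, 0.704]}
wrist {'fx': 415.952, 'fy': 415.952, 'cx': 328.699, 'cy': 230.068, 'xyz': [0.177, -0.654, 0.384], 'rotation': [2.89, -0.001, 1.933]}
```

View pics/top0.png

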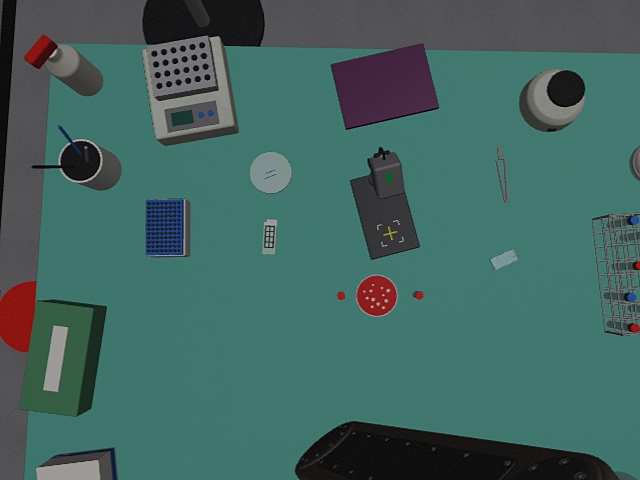

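The top view shows the slide at (269,237), the lid at (504,260), the cross at (390,233), vials at (341,296) and (419,295), and the dish at (377,296). I'll enlarge the slide, lid and reader.

```bash
sed -i 's/np.array(m\["rotation"\])/R.from_euler("xyz",m["rotation"]).as_matrix()/' h.py
python3 - <<'E'
from h import *
im=cv2.imread("pics/top0.png")
f=lambda x,y,w,h,k:cv2.resize(im[y:y+h,x:x+w],None,fx=k,fy=k,interpolation=cv2.INTER_CUBIC)
a=f(245,210,50,50,8);b=f(480,235,50,50,8)
c=np.hstack([a,b]); cv2.imwrite("pics/c1.png",c)
m=camera_model("top")
for n,u,v,z in[("slide",269,237,.005),("lid",504,260,.007),("cross",390,233,.008),("dish",377,296,.015),("va",341,296,.048),("vb",419,295,.048),("dl",270,173,.009),("fo",503,175,.004)]:print(n,ray(m,u,v,z).round(3))
E
```

```text
slide [0.519 0.243 0.005]
lid [ 0.481 -0.263  0.007]
cross [ 0.534 -0.018  0.008]
dish [0.398 0.008 0.015]
va [0.397 0.085 0.048]
vb [ 0.403 -0.076  0.048]
dl [0.658 0.245 0.009]
fo [ 0.666 -0.262  0.004]
```

View pics/c1.png

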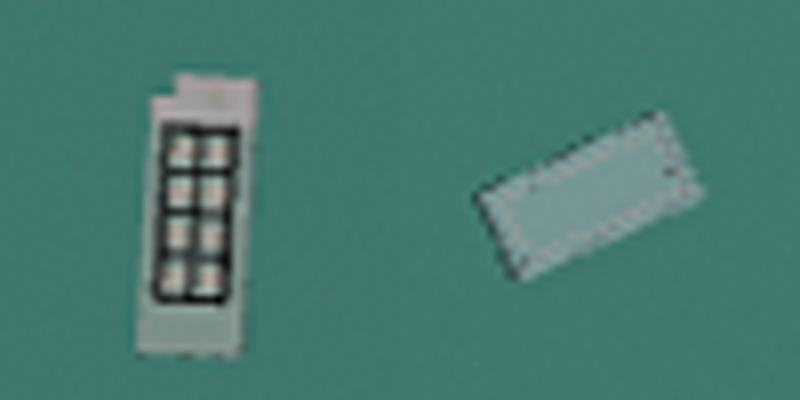

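Run:
```python
from h import *
import station
print([k for k in dir(station) if k[0]!='_'], getattr(station,'hold_point_z',None))
m=camera_model("top")
def P(x,y,u0,v0,z): return ray(m,(x+.5)/8-.5+u0,(y+.5)/8-.5+v0,z)[:2]
yaw=lambda a,b:np.arctan2(*(b-a)[::-1])
S=[P(x,y,245,210,.005) for x,y in[(258,78),(243,357),(137,355),(152,97)]]
print("slide",(S[0]+S[2])/2,yaw(S[1],S[0]),yaw(S[2],S[3]),np.linalg.norm(S[0]-S[1]))
L=[P(x-400,y,480,235,.004) for x,y in[(660,110),(705,190),(520,280),(478,195)]]
print("lid",sum(L)/4,yaw(L[3],L[0]),yaw(L[2],L[1]),np.linalg.norm(L[0]-L[3]))
a,b,c=[ray(m,u,v,.008)[:2] for u,v in[(371,259),(351,180),(419,247)]]
print("reader",yaw(a,b),yaw(c,a)-np.pi/2,np.linalg.norm(a-b))
```

```text
['Unreachable', 'camera_model', 'get_state', 'grab_frame', 'hold_point_z', 'job_done'] 0.0188
slide [0.51993013 0.24240042] -0.021921489294427294 -0.02447647344449563 0.07578289050792049
lid [ 0.48402491 -0.26264119] -1.1124401260584191 -1.0972680973254312 0.0542804962656243
reader 0.26671298596126125 0.26876644435591834 0.17674932827492418
```

{"name": "apply_moves", "arguments": {
  "steps": [
    {"translation": [0.1,0.1,-0.02],"rotation": [0,0,-0.1]},
    {"translation": [0.2,0.2,-0.05],"rotation": [0,0,-0.25]},
    {"translation": [0.3,0.3,-0.1],"rotation": [0,0,-0.4]},
    {"translation": [0.4,0.4,-0.1],"rotation": [0,0,-0.55]},
    {"translation": [0.5,0.5,-0.15],"rotation": [0,0,-0.7]},
    {"translation": [0.6,0.6,-0.15],"rotation": [0,0,-0.85]},
    {"translation": [0.7,0.7,-0.2],"rotation": [0,0,-0.95]},
    {"translation": [0.8,0.8,-0.2],"rotation": [0,0,-0.95]},
    {"translation": [0.8,0.8,-0.2],"rotation": [0,0,-0.95]},
    {"translation": [0.8,0.8,-0.2],"rotation": [0,0,-0.95]}
  ],
  "jaw": -1
}}

```text
t: 0.98
eef_pos: [0.4402, -0.4298, 0.1762]
ee_rot: [3.141, -0.001, 3.009]
force: [0.3, 0.3, -0.1]
width: 0.0874
gripper_force: 0.0
```

{"name": "apply_moves", "arguments": {
  "steps": [
    {"translation": [0.03,0.1,0],"rotation": [0,0,-0.15]},
    {"translation": [0.06,0.2,0],"rotation": [0,0,-0.3]},
    {"translation": [0.1,0.3,0],"rotation": [0,0,-0.45]},
    {"translation": [0.12,0.4,0],"rotation": [0,0,-0.6]},
    {"translation": [0.14,0.5,0],"rotation": [0,0,-0.75]},
    {"translation": [0.16,0.6,0],"rotation": [0,0,-0.9]},
    {"translation": [0.18,0.67,0],"rotation": [0,0,-0.95]},
    {"translation": [0.18,0.67,0],"rotation": [0,0,-0.95]},
    {"translation": [0.18,0.67,0],"rotation": [0,0,-0.95]},
    {"translation": [0.18,0.67,0],"rotation": [0,0,-0.95]}
  ]
}}

```text
t: 1.82
eef_pos: [0.4836, -0.2645, 0.1767]
ee_rot: [-3.142, 0.0, 2.509]
force: [-0.3, -0.2, -0.0]
width: 0.0878
gripper_force: 0.0
```

{"name": "apply_moves", "arguments": {
  "steps": [
    {"translation": [0,0,0],"rotation": [0,0,-0.15]},
    {"translation": [0,0,0],"rotation": [0,0,-0.3]},
    {"translation": [0,0,0],"rotation": [0,0,-0.45]},
    {"translation": [0,0,0],"rotation": [0,0,-0.6]},
    {"translation": [0,0,0],"rotation": [0,0,-0.75]},
    {"translation": [0,0,0],"rotation": [0,0,-0.9]},
    {"translation": [0,0,0],"rotation": [0,0,-0.9]},
    {"translation": [0,0,0],"rotation": [0,0,-0.9]},
    {"translation": [0,0,0],"rotation": [0,0,-0.9]},
    {"translation": [0,0,0],"rotation": [0,0,-0.9]}
  ]
}}

```text
t: 2.65
eef_pos: [0.4837, -0.2642, 0.1765]
ee_rot: [-3.142, -0.0, 2.039]
force: [0.1, 0.1, -0.3]
width: 0.0875
gripper_force: 0.0
```

Run:
```python
from h import *
import json
s=get_state();print({k:np.round(s[k],4) for k in("t","q","eef_pos","ee_rot")})
m=camera_model("wrist");cv2.imwrite("pics/w1.png",grab_frame("wrist"))
json.dump({k:np.array(v).tolist() for k,v in m.items()},open("w1.json","w"))
print(proj(m,[.484,-.263,.007]))
```

```text
{'t': np.float64(2.65), 'q': array([-0.1444,  0.1954, -0.3347,  0.    , -1.0408, -2.5294]), 'eef_pos': array([ 0.4837, -0.2642,  0.1765]), 'ee_rot': array([-3.1415, -0.    ,  2.0386])}
(np.float64(329.3890895880321), np.float64(208.04661224278516))
```

View pics/w1.png

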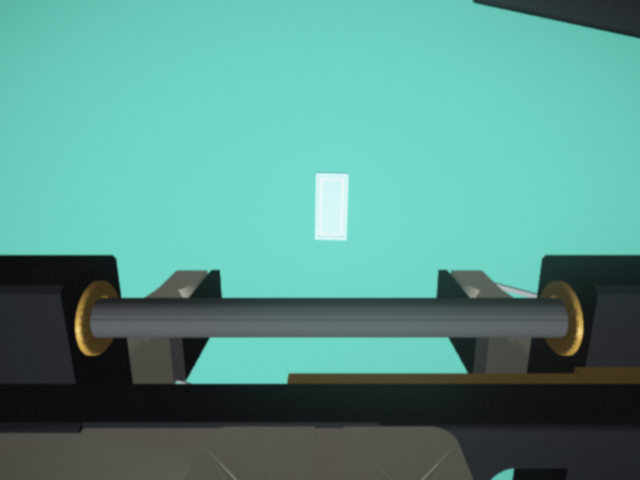

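The wrist view shows the lid upright in the picture, corners about (316,173), (349,174), (347,240), (315,239). The gripper is already near enough aligned, so I'll measure it.

Run:
```python
from h import *
import json
m=json.load(open("w1.json"));im=cv2.imread("pics/w1.png")
r=im[:,:,2]; sub=r[150:260,280:390]; print(np.median(sub),sub.max())
_,t=cv2.threshold(sub,int((int(np.median(sub))+int(sub.max()))/2-10),255,0)
c=max(cv2.findContours(t,0,2)[0],key=cv2.contourArea)
b=cv2.boxPoints(cv2.minAreaRect(c))+[280,150]; print(b)
for z in(.007,.0035):
    p=np.array([ray(m,u,v,z)[:2] for u,v in b]); e=[p[(i+1)%4]-p[i] for i in range(4)]
    print(p.mean(0),[(np.linalg.norm(x).round(4),np.arctan2(x[1],x[0]).round(3)) for x in e])
```

```text
118.0 238
[[313.55093765 238.92098999]
 [315.69543076 172.44178581]
 [348.17774963 173.48960114]
 [346.03326416 239.96880341]]
[ 0.48461259 -0.26162289] [(np.float64(0.0542), np.float64(1.999)), (np.float64(0.0255), np.float64(0.436)), (np.float64(0.0542), np.float64(-1.123)), (np.float64(0.0266), np.float64(-2.707))]
[ 0.48494156 -0.26223637] [(np.float64(0.0548), np.float64(1.999)), (np.float64(0.0258), np.float64(0.436)), (np.float64(0.0548), np.float64(-1.123)), (np.float64(0.0268), np.float64(-2.707))]
```

{"name": "apply_moves", "arguments": {
  "steps": [
    {"translation": [0.004,0.01,-0.08],"rotation": [0,0,-0.03]},
    {"translation": [0.004,0.01,-0.18],"rotation": [0,0,-0.055]},
    {"translation": [0.004,0.01,-0.3],"rotation": [0,0,-0.055]},
    {"translation": [0.004,0.01,-0.4],"rotation": [0,0,-0.055]},
    {"translation": [0.004,0.01,-0.5],"rotation": [0,0,-0.055]},
    {"translation": [0.004,0.01,-0.58],"rotation": [0,0,-0.055]},
    {"translation": [0.004,0.01,-0.63],"rotation": [0,0,-0.055]},
    {"translation": [0.004,0.01,-0.66],"rotation": [0,0,-0.055]},
    {"translation": [0.004,0.01,-0.68],"rotation": [0,0,-0.055]},
    {"translation": [0.004,0.01,-0.69],"rotation": [0,0,-0.055]}
  ],
  "jaw": 0.1,
  "newtons": 5
}}

```text
t: 3.53
eef_pos: [0.485, -0.2613, 0.0038]
ee_rot: [-3.141, -0.0, 2.009]
force: [-0.1, 0.5, 0.2]
width: 0.0389
gripper_force: 0.0
```

Run:
```python
from h import *
s=get_state();print({k:np.round(s[k],4) for k in("t","eef_pos","ee_rot","width","force")})
cv2.imwrite("pics/w2.png",grab_frame("wrist"))
```

```text
{'t': np.float64(3.5333), 'eef_pos': array([ 0.485 , -0.2613,  0.0038]), 'ee_rot': array([-3.1413e+00, -1.0000e-04,  2.0090e+00]), 'width': np.float64(0.0389), 'force': array([-0.1348,  0.4745,  0.1555])}
```

View pics/w2.png

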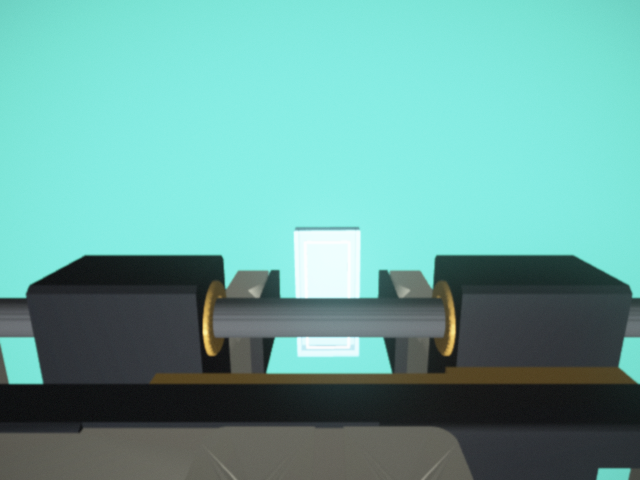

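The lid lies centred between the fingers (316–358 columns, rows 228–356). I'll go slightly lower, close, then lift.

{"name": "apply_moves", "arguments": {
  "steps": [
    {"translation": [0,0,-0.006],"rotation": [0,0,0]},
    {"translation": [0,0,-0.006],"rotation": [0,0,0]},
    {"translation": [0,0,-0.006],"rotation": [0,0,0]},
    {"translation": [0,0,-0.006],"rotation": [0,0,0]},
    {"translation": [0,0,-0.006],"rotation": [0,0,0]},
    {"translation": [0,0,-0.006],"rotation": [0,0,0]},
    {"translation": [0,0,-0.006],"rotation": [0,0,0]},
    {"translation": [0,0,-0.006],"rotation": [0,0,0]},
    {"translation": [0,0,-0.006],"rotation": [0,0,0]},
    {"translation": [0,0,-0.006],"rotation": [0,0,0]}
  ],
  "jaw": 1,
  "newtons": 6
}}

```text
t: 4.42
eef_pos: [0.4854, -0.2614, 0.0032]
ee_rot: [3.141, 0.001, 2.009]
force: [-1.0, 1.1, 6.2]
width: 0.0257
gripper_force: 6.0
```

Run:
```python
from h import *
s=get_state();print({k:np.round(s[k],4) for k in("t","eef_pos","ee_rot","width","force","gripper_force")})
m=camera_model("wrist");im=grab_frame("wrist");cv2.imwrite("pics/w3.png",im)
for x in (-.027,.027):
    T=R.from_euler("xyz",s["ee_rot"]).as_matrix(); p=np.array(s["eef_pos"])+T@[x,0,0]; p[2]=.007; print(proj(m,p))
print(im[200:240,328,2])
print(im[340:375,328,2])
```

```text
{'t': np.float64(4.4167), 'eef_pos': array([ 0.4854, -0.2614,  0.0032]), 'ee_rot': array([3.1408e+00, 7.0000e-04, 2.0088e+00]), 'width': np.float64(0.0257), 'force': array([-0.982 ,  1.1467,  6.191 ]), 'gripper_force': np.float64(6.0002)}
(np.float64(327.9420491754195), np.float64(356.8901578222881))
(np.float64(327.90829145343355), np.float64(230.95823917164756))
[149 149 148 149 148 150 148 148 149 149 151 150 150 150 149 149 148 150
 150 151 150 151 149 150 152 148 136 119 114 133 180 228 244 245 242 242
 242 242 242 241]
[235 234 235 234 228 221 229 246 248 232 219 229 237 237 235 231 217 181
 151 142 142 142 142 141 142 141 143 142 142 141 140 139 132 115  99]
```

{"name": "apply_moves", "arguments": {
  "steps": [
    {"translation": [0,0,0.03],"rotation": [0,0,0]},
    {"translation": [0,0,0.08],"rotation": [0,0,0]},
    {"translation": [0,0,0.14],"rotation": [0,0,0]},
    {"translation": [0,0,0.22],"rotation": [0,0,0]},
    {"translation": [0,0,0.3],"rotation": [0,0,0.05]},
    {"translation": [0,0,0.36],"rotation": [0,0,0.15]},
    {"translation": [0,0,0.42],"rotation": [0,0,0.27]},
    {"translation": [0,0,0.46],"rotation": [0,0,0.4]},
    {"translation": [0,0,0.48],"rotation": [0,0,0.52]},
    {"translation": [0,0,0.48],"rotation": [0,0,0.6]}
  ]
}}

```text
t: 5.3
eef_pos: [0.4855, -0.2615, 0.1245]
ee_rot: [3.14, 0.002, 2.326]
force: [0.4, 0.3, -0.9]
width: 0.0253
gripper_force: 6.0
```

{"name": "apply_moves", "arguments": {
  "steps": [
    {"translation": [-0.01,0.02,0],"rotation": [0,0,0.1]},
    {"translation": [-0.02,0.05,0],"rotation": [0,0,0.2]},
    {"translation": [-0.03,0.08,0],"rotation": [0,0,0.32]},
    {"translation": [-0.05,0.12,0],"rotation": [0,0,0.44]},
    {"translation": [-0.07,0.16,0],"rotation": [0,0,0.56]},
    {"translation": [-0.09,0.2,0],"rotation": [0,0,0.68]},
    {"translation": [-0.1,0.24,0],"rotation": [0,0,0.8]},
    {"translation": [-0.11,0.28,0],"rotation": [0,0,0.9]},
    {"translation": [-0.12,0.32,0],"rotation": [0,0,0.97]},
    {"translation": [-0.12,0.34,0],"rotation": [0,0,1.0]}
  ]
}}

```text
t: 6.13
eef_pos: [0.4543, -0.1754, 0.1228]
ee_rot: [3.141, -0.0, 2.848]
force: [0.5, 0.3, -0.9]
width: 0.0253
gripper_force: 6.0
```

{"name": "apply_moves", "arguments": {
  "steps": [
    {"translation": [0,0.05,0],"rotation": [0,0,0.06]},
    {"translation": [0,0.13,0],"rotation": [0,0,0.14]},
    {"translation": [0,0.23,0],"rotation": [0,0,0.22]},
    {"translation": [0,0.34,0],"rotation": [0,0,0.3]},
    {"translation": [0,0.45,0],"rotation": [0,0,0.38]},
    {"translation": [0,0.56,0],"rotation": [0,0,0.45]},
    {"translation": [0,0.67,0],"rotation": [0,0,0.5]},
    {"translation": [0,0.78,0],"rotation": [0,0,0.52]},
    {"translation": [0,0.87,0],"rotation": [0,0,0.52]},
    {"translation": [0,0.92,0],"rotation": [0,0,0.52]}
  ]
}}

```text
t: 6.97
eef_pos: [0.4551, 0.0559, 0.1229]
ee_rot: [3.141, 0.001, 3.119]
force: [-0.1, 1.1, -0.1]
width: 0.0252
gripper_force: 6.0
```

{"name": "apply_moves", "arguments": {
  "steps": [
    {"translation": [0,0.06,0],"rotation": [0,0,0]},
    {"translation": [0.02,0.15,0],"rotation": [0,0,0]},
    {"translation": [0.05,0.26,0],"rotation": [0,0,0]},
    {"translation": [0.09,0.38,0],"rotation": [0,0,0]},
    {"translation": [0.13,0.5,0],"rotation": [0,0,0]},
    {"translation": [0.17,0.6,0],"rotation": [0,0,0]},
    {"translation": [0.2,0.68,0],"rotation": [0,0,0]},
    {"translation": [0.23,0.73,0],"rotation": [0,0,0]},
    {"translation": [0.25,0.755,0],"rotation": [0,0,0]},
    {"translation": [0.26,0.756,0],"rotation": [0,0,0]}
  ]
}}

```text
t: 7.8
eef_pos: [0.5204, 0.2437, 0.1223]
ee_rot: [-3.141, -0.0, 3.119]
force: [-0.1, -0.8, -0.8]
width: 0.0256
gripper_force: 6.0
```

Run:
```python
from h import *
import json
s=get_state();print({k:np.round(s[k],4) for k in("t","q","eef_pos","ee_rot","width","force","gripper_force")})
m=camera_model("wrist");im=grab_frame("wrist");cv2.imwrite("pics/w4.png",im)
json.dump({k:np.array(v).tolist() for k,v in m.items()},open("w4.json","w"))
```

```text
{'t': np.float64(7.8), 'q': array([ 7.7840e-01,  2.8510e-01, -3.5220e-01,  1.0000e-04, -9.3380e-01,
       -2.3718e+00]), 'eef_pos': array([0.5204, 0.2437, 0.1223]), 'ee_rot': array([-3.1413e+00, -1.0000e-04,  3.1191e+00]), 'width': np.float64(0.0256), 'force': array([-0.1251, -0.8123, -0.836 ]), 'gripper_force': np.float64(6.0001)}
```

View pics/w4.png

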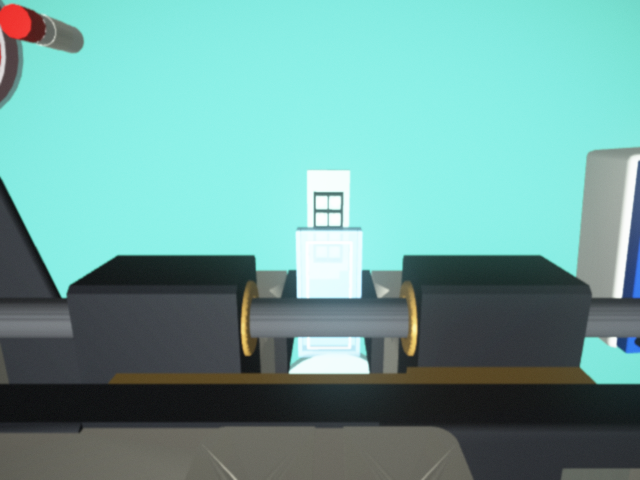

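The held lid spans columns 296–362; behind it is the plain end of the slide at rows 170–228, columns 307–350, with two rows of wells visible. I'll enlarge it.

Run:
```python
from h import *
im=cv2.imread("pics/w4.png")[160:240,285:375]
cv2.imwrite("pics/c4.png",cv2.resize(im,None,fx=7,fy=7,interpolation=cv2.INTER_CUBIC))
```

```text
(no output)
```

View pics/c4.png

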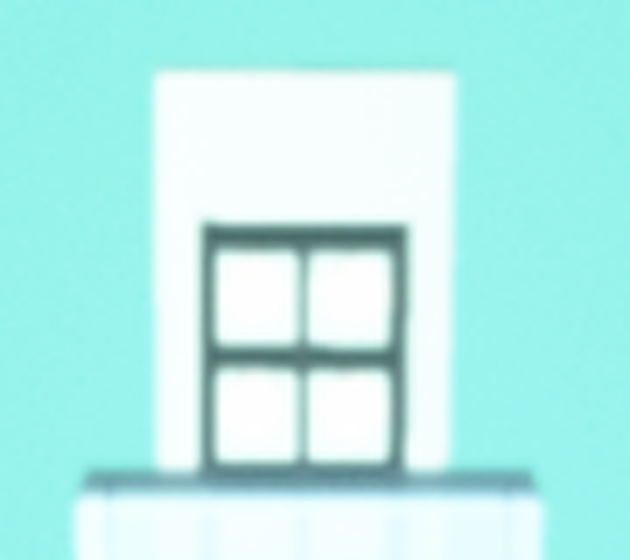

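```bash
cat > c.py <<'E'
from h import *
import json
m=json.load(open("w4.json"));s=get_state()
g=lambda x,y,z:ray(m,(x+.5)/7-.5+285,(y+.5)/7-.5+160,z)[:2]
a,b=g(154,72,.005),g(456,72,.005);c,d=g(157,468,.005),g(452,468,.005)
ax=((c+d)-(a+b))/2; yaw=np.arctan2(ax[1],ax[0])
A=np.array([np.cos(yaw),np.sin(yaw)])
print("width",np.linalg.norm(a-b),np.linalg.norm(c-d),"yaw",yaw, "edges",*[np.arctan2(*(q-p)[::-1]) for p,q in((a,c),(b,d))])
print("centre from base",(a+b)/2+.038*A)
e,f=g(203,228,.012),g(407,228,.012); print("block w",np.linalg.norm(e-f),"centre from block",(e+f)/2+.024*A)
# lid as seen: far top edge corners, held
z=s["eef_pos"][2]-.003+.007
p,q=g(76,495,z),g(544,495,z); print("lid w",np.linalg.norm(p-q),"yaw",np.arctan2(*(p-q)[::-1])-np.pi/2,"lid centre",(p+q)/2+.027*A, s["eef_pos"])
E
python3 c.py
```

```text
width 0.028402816074357067 0.028711165543803832 yaw -0.02385990127300857 edges -0.027878180451630426 -0.01984119829742923
centre from base [0.52161003 0.24357655]
block w 0.018949136832850013 centre from block [0.52127933 0.24361736]
lid w 0.025538335344853294 yaw -3.16362513249099 lid centre [0.52050939 0.24415158] [0.52027701 0.24285628 0.1222187 ]
```

{"name": "apply_moves", "arguments": {
  "steps": [
    {"translation": [0.004,0.001,-0.03],"rotation": [0,0,0]},
    {"translation": [0.004,0.001,-0.08],"rotation": [0,0,0]},
    {"translation": [0.004,0.001,-0.15],"rotation": [0,0,0]},
    {"translation": [0.004,0.001,-0.22],"rotation": [0,0,0]},
    {"translation": [0.004,0.001,-0.28],"rotation": [0,0,0]},
    {"translation": [0.004,0.001,-0.33],"rotation": [0,0,0]},
    {"translation": [0.004,0.001,-0.37],"rotation": [0,0,0]},
    {"translation": [0.004,0.001,-0.39],"rotation": [0,0,0]},
    {"translation": [0.004,0.001,-0.4],"rotation": [0,0,0]},
    {"translation": [0.004,0.001,-0.4],"rotation": [0,0,0]}
  ]
}}

```text
t: 8.68
eef_pos: [0.5208, 0.2426, 0.0223]
ee_rot: [-3.141, -0.0, 3.118]
force: [0.3, 0.4, 0.7]
width: 0.0252
gripper_force: 6.0
```

Run:
```python
from h import *
import json
s=get_state();print({k:np.round(s[k],4) for k in("t","eef_pos","ee_rot","width","force","gripper_force")})
m=camera_model("wrist");im=grab_frame("wrist");cv2.imwrite("pics/w5.png",im)
json.dump({k:np.array(v).tolist() for k,v in m.items()},open("w5.json","w"))
a=cv2.resize(im[140:380,270:390],None,fx=2.5,fy=2.5,interpolation=cv2.INTER_CUBIC)
ms=camera_model("scene");sc=grab_frame("scene");u,v=map(int,proj(ms,[.52,.243,.012]));print(u,v)
b=cv2.resize(sc[v-30:v+30,u-40:u+40],None,fx=6,fy=6,interpolation=cv2.INTER_CUBIC)
o=np.zeros((600,800,3),np.uint8);o[:,:300]=a[:600];o[:360,310:790]=b;cv2.imwrite("pics/c5.png",o)
```

```text
{'t': np.float64(8.6833), 'eef_pos': array([0.5208, 0.2426, 0.0223]), 'ee_rot': array([-3.1412e+00, -3.0000e-04,  3.1182e+00]), 'width': np.float64(0.0252), 'force': array([0.3019, 0.3705, 0.6508]), 'gripper_force': np.float64(6.0)}
350 237
```

View pics/c5.png

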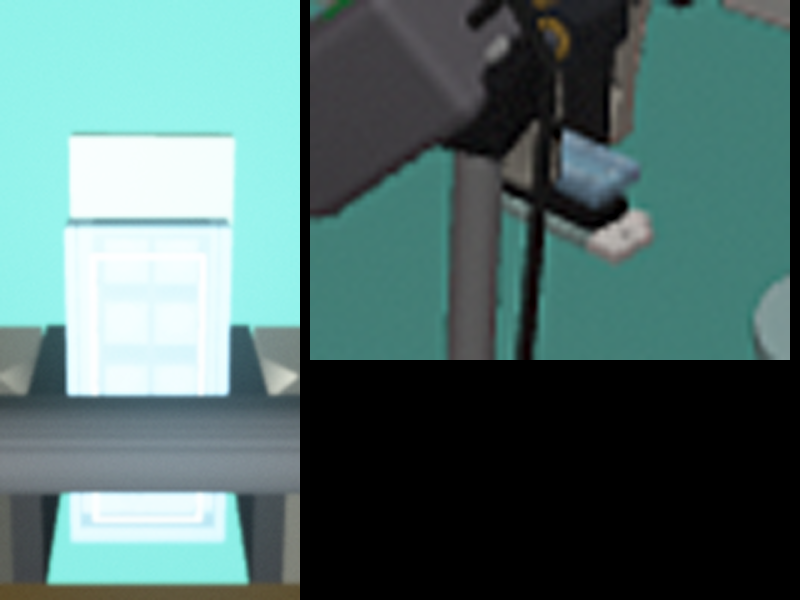

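The lid hangs just over the block; base far edge at crop row 134 (columns 70–234), lid top far edge at row 226 (columns 66–231). I'll check the offset.

Run:
```python
from h import *
import json
m=json.load(open("w5.json"))
g=lambda x,y,z:ray(m,(x+.5)/2.5-.5+270,(y+.5)/2.5-.5+140,z)[:2]
A=np.array([np.cos(-.0235),np.sin(-.0235)])
a,b=g(70,134,.005),g(234,134,.005);print(np.linalg.norm(a-b),(a+b)/2+.038*A)
p,q=g(66,226,.0261),g(231,226,.0261);print(np.linalg.norm(p-q),(p+q)/2+.027*A)
p,q=g(70,541,.0261),g(226,541,.0191);print((p+q)/2-.027*A)
```

```text
0.027889052100827174 [0.52117494 0.24367366]
0.02523973068108149 [0.52089834 0.24309063]
[0.52296558 0.24328132]
```

{"name": "apply_moves", "arguments": {
  "steps": [
    {"translation": [0.001,0.002,-0.005],"rotation": [0,0,0]},
    {"translation": [0.001,0.002,-0.01],"rotation": [0,0,0]},
    {"translation": [0.001,0.002,-0.015],"rotation": [0,0,0]},
    {"translation": [0.001,0.002,-0.02],"rotation": [0,0,0]},
    {"translation": [0.001,0.002,-0.025],"rotation": [0,0,0]},
    {"translation": [0.001,0.002,-0.03],"rotation": [0,0,0]},
    {"translation": [0.001,0.002,-0.034],"rotation": [0,0,0]},
    {"translation": [0.001,0.002,-0.038],"rotation": [0,0,0]},
    {"translation": [0.001,0.002,-0.041],"rotation": [0,0,0]},
    {"translation": [0.001,0.002,-0.041],"rotation": [0,0,0]}
  ]
}}

```text
t: 9.62
eef_pos: [0.5211, 0.2434, 0.0121]
ee_rot: [-3.141, -0.0, 3.119]
force: [-0.0, -0.3, -0.1]
width: 0.0252
gripper_force: 6.0
```

{"name": "apply_moves", "arguments": {
  "steps": [
    {"translation": [0,0,-0.001],"rotation": [0,0,0]},
    {"translation": [0,0,-0.002],"rotation": [0,0,0]},
    {"translation": [0,0,-0.003],"rotation": [0,0,0]},
    {"translation": [0,0,-0.003],"rotation": [0,0,0]},
    {"translation": [0,0,-0.003],"rotation": [0,0,0]},
    {"translation": [0,0,-0.003],"rotation": [0,0,0]},
    {"translation": [0,0,-0.003],"rotation": [0,0,0]},
    {"translation": [0,0,-0.003],"rotation": [0,0,0]},
    {"translation": [0,0,-0.003],"rotation": [0,0,0]},
    {"translation": [0,0,-0.003],"rotation": [0,0,0]}
  ]
}}

```text
t: 10.45
eef_pos: [0.5211, 0.2434, 0.0116]
ee_rot: [-3.142, -0.0, 3.119]
force: [-0.3, 0.5, 0.2]
width: 0.0253
gripper_force: 6.0
```

{"name": "apply_moves", "arguments": {
  "steps": [
    {"translation": [0,0,0],"rotation": [0,0,0]},
    {"translation": [0,0,0],"rotation": [0,0,0]},
    {"translation": [0,0,0],"rotation": [0,0,0]},
    {"translation": [0,0,0],"rotation": [0,0,0]},
    {"translation": [0,0,0],"rotation": [0,0,0]},
    {"translation": [0,0,0],"rotation": [0,0,0]},
    {"translation": [0,0,0],"rotation": [0,0,0]},
    {"translation": [0,0,0],"rotation": [0,0,0]},
    {"translation": [0,0,0],"rotation": [0,0,0]},
    {"translation": [0,0,0],"rotation": [0,0,0]}
  ],
  "jaw": 0.1
}}

```text
t: 11.28
eef_pos: [0.5212, 0.2435, 0.0115]
ee_rot: [-3.142, -0.0, 3.119]
force: [0.8, 0.6, 0.8]
width: 0.0394
gripper_force: 0.0
```

Run:
```python
from h import *
import json
s=get_state();print({k:np.round(s[k],4) for k in("t","eef_pos","ee_rot","width","force","gripper_force")})
m=camera_model("wrist");im=grab_frame("wrist");cv2.imwrite("pics/w6.png",im)
json.dump({k:np.array(v).tolist() for k,v in m.items()},open("w6.json","w"))
a=cv2.resize(im[140:380,270:390],None,fx=2.5,fy=2.5,interpolation=cv2.INTER_CUBIC)
sc=grab_frame("scene")[207:267,310:390]
b=cv2.resize(sc,None,fx=6,fy=6,interpolation=cv2.INTER_CUBIC)
o=np.zeros((600,800,3),np.uint8);o[:,:300]=a[:600];o[:360,310:790]=b;cv2.imwrite("pics/c6.png",o)
```

```text
{'t': np.float64(11.2833), 'eef_pos': array([0.5212, 0.2435, 0.0115]), 'ee_rot': array([-3.1416, -0.    ,  3.1186]), 'width': np.float64(0.0394), 'force': array([0.7686, 0.5999, 0.7824]), 'gripper_force': np.float64(0.0)}
```

View pics/c6.png

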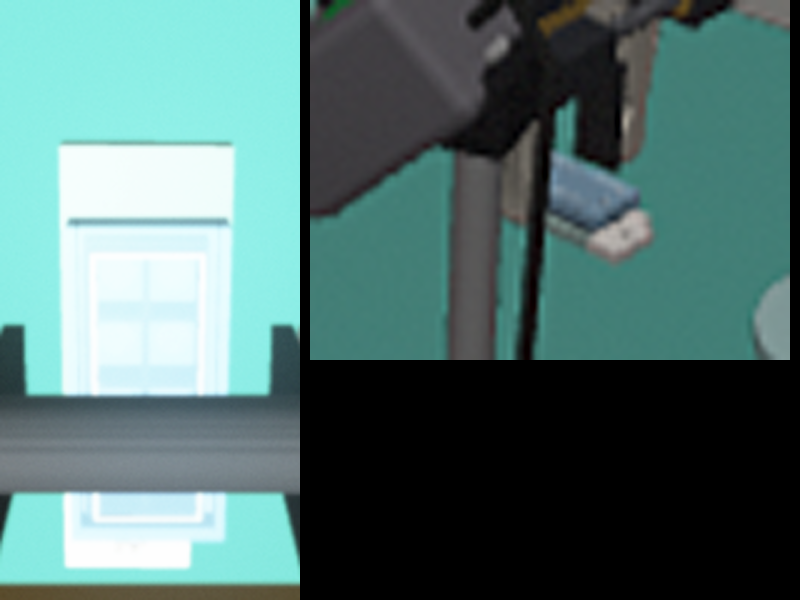

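The lid is seated level over the wells (crop rows 220–540, centred on the base), and the notch shows at the near right corner, the +x end. Next I lower and grip the base.

{"name": "apply_moves", "arguments": {
  "steps": [
    {"translation": [0,0,-0.005],"rotation": [0,0,0]},
    {"translation": [0,0,-0.01],"rotation": [0,0,0]},
    {"translation": [0,0,-0.016],"rotation": [0,0,0]},
    {"translation": [0,0,-0.022],"rotation": [0,0,0]},
    {"translation": [0,0,-0.027],"rotation": [0,0,0]},
    {"translation": [0,0,-0.031],"rotation": [0,0,0]},
    {"translation": [0,0,-0.031],"rotation": [0,0,0]},
    {"translation": [0,0,-0.031],"rotation": [0,0,0]},
    {"translation": [0,0,-0.031],"rotation": [0,0,0]},
    {"translation": [0,0,-0.031],"rotation": [0,0,0]}
  ]
}}

```text
t: 12.22
eef_pos: [0.5212, 0.2435, 0.0039]
ee_rot: [3.142, 0.0, 3.119]
force: [-0.6, -0.7, 0.8]
width: 0.0393
gripper_force: 0.0
```

{"name": "apply_moves", "arguments": {
  "steps": [
    {"translation": [0,0,0],"rotation": [0,0,0]},
    {"translation": [0,0,0],"rotation": [0,0,0]},
    {"translation": [0,0,0],"rotation": [0,0,0]},
    {"translation": [0,0,0],"rotation": [0,0,0]},
    {"translation": [0,0,0],"rotation": [0,0,0]},
    {"translation": [0,0,0],"rotation": [0,0,0]},
    {"translation": [0,0,0],"rotation": [0,0,0]},
    {"translation": [0,0,0],"rotation": [0,0,0]},
    {"translation": [0,0,0],"rotation": [0,0,0]},
    {"translation": [0,0,0],"rotation": [0,0,0]}
  ],
  "jaw": 1,
  "newtons": 12
}}

```text
t: 13.05
eef_pos: [0.5212, 0.2435, 0.0039]
ee_rot: [3.142, 0.0, 3.119]
force: [-1.3, 0.3, 0.7]
width: 0.0272
gripper_force: 12.0
```

{"name": "apply_moves", "arguments": {
  "steps": [
    {"translation": [0,0,0.008],"rotation": [0,0,0]},
    {"translation": [0,0,0.02],"rotation": [0,0,0]},
    {"translation": [0,0,0.04],"rotation": [0,0,0]},
    {"translation": [0,0,0.065],"rotation": [0,0,0]},
    {"translation": [0,0,0.09],"rotation": [0,0,0]},
    {"translation": [0,0,0.115],"rotation": [0,0,0]},
    {"translation": [0,0,0.14],"rotation": [0,0,0]},
    {"translation": [0,0,0.16],"rotation": [0,0,0]},
    {"translation": [0,0,0.175],"rotation": [0,0,0]},
    {"translation": [0,0,0.18],"rotation": [0,0,0]}
  ]
}}

```text
t: 13.88
eef_pos: [0.5214, 0.2437, 0.0497]
ee_rot: [3.141, 0.001, 3.119]
force: [-0.2, 0.2, -0.5]
width: 0.0272
gripper_force: 12.0
```

Run:
```python
from h import *
import json
s=get_state();print({k:np.round(s[k],4) for k in("t","q","eef_pos","ee_rot","width","force","gripper_force")})
im=grab_frame("wrist");cv2.imwrite("pics/w7.png",im)
a=cv2.resize(im[140:380,270:390],None,fx=2.5,fy=2.5,interpolation=cv2.INTER_CUBIC)
ms=camera_model("scene");u,v=map(int,proj(ms,[.52,.243,.05]))
b=cv2.resize(grab_frame("scene")[v-30:v+30,u-40:u+40],None,fx=6,fy=6,interpolation=cv2.INTER_CUBIC)
t=grab_frame("top");cv2.imwrite("pics/t7.png",t)
c=cv2.resize(t[170:270,345:425],None,fx=2.4,fy=2.4,interpolation=cv2.INTER_CUBIC)
o=np.zeros((600,800,3),np.uint8);o[:,:300]=a[:600];o[:360,310:790]=b;o[360:600,310:502]=c;cv2.imwrite("pics/c7.png",o)
```

```text
{'t': np.float64(13.8833), 'q': array([ 7.7700e-01,  3.7130e-01, -4.2580e-01,  1.0000e-04, -7.7250e-01,
       -2.3708e+00]), 'eef_pos': array([0.5214, 0.2437, 0.0497]), 'ee_rot': array([3.1408e+00, 9.0000e-04, 3.1186e+00]), 'width': np.float64(0.0272), 'force': array([-0.1756,  0.1842, -0.5306]), 'gripper_force': np.float64(11.9995)}
```

View pics/c7.png

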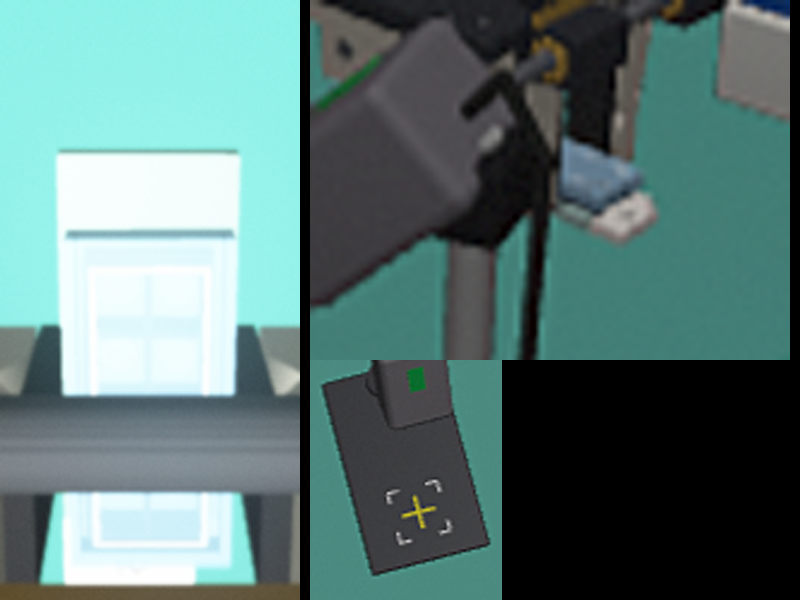

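The slide and lid came up level together. The cross sits at full-frame (390.1, 233.0), and the reader edges agree with a yaw of 0.267. The slide origin therefore goes to (0.503, -0.0265), with the TCP at z = 0.097.

{"name": "apply_moves", "arguments": {
  "steps": [
    {"translation": [-0.03,-0.02,0.03],"rotation": [0,0,0.02]},
    {"translation": [-0.07,-0.07,0.08],"rotation": [0,0,0.05]},
    {"translation": [-0.12,-0.15,0.13],"rotation": [0,0,0.09]},
    {"translation": [-0.17,-0.26,0.17],"rotation": [0,0,0.13]},
    {"translation": [-0.21,-0.39,0.19],"rotation": [0,0,0.17]},
    {"translation": [-0.24,-0.52,0.19],"rotation": [0,0,0.21]},
    {"translation": [-0.24,-0.65,0.19],"rotation": [0,0,0.25]},
    {"translation": [-0.24,-0.76,0.19],"rotation": [0,0,0.28]},
    {"translation": [-0.24,-0.85,0.19],"rotation": [0,0,0.3]},
    {"translation": [-0.24,-0.9,0.19],"rotation": [0,0,0.3]}
  ]
}}

```text
t: 14.87
eef_pos: [0.4598, 0.0161, 0.0965]
ee_rot: [-3.142, -0.001, -3.008]
force: [0.4, 0.5, -0.6]
width: 0.0269
gripper_force: 12.0
```

{"name": "apply_moves", "arguments": {
  "steps": [
    {"translation": [0,-0.03,0],"rotation": [0,0,0.03]},
    {"translation": [0.01,-0.06,0],"rotation": [0,0,0.07]},
    {"translation": [0.02,-0.1,0],"rotation": [0,0,0.12]},
    {"translation": [0.04,-0.13,0],"rotation": [0,0,0.17]},
    {"translation": [0.07,-0.16,0],"rotation": [0,0,0.21]},
    {"translation": [0.1,-0.18,0],"rotation": [0,0,0.24]},
    {"translation": [0.13,-0.18,0],"rotation": [0,0,0.254]},
    {"translation": [0.15,-0.18,0],"rotation": [0,0,0.254]},
    {"translation": [0.165,-0.18,0],"rotation": [0,0,0.254]},
    {"translation": [0.168,-0.18,0],"rotation": [0,0,0.254]}
  ]
}}

```text
t: 15.7
eef_pos: [0.5036, -0.0263, 0.0963]
ee_rot: [-3.142, -0.0, -2.875]
force: [1.0, 0.8, 0.4]
width: 0.0273
gripper_force: 12.0
```

{"name": "apply_moves", "arguments": {
  "steps": [
    {"translation": [0,0,0],"rotation": [0,0,0]},
    {"translation": [0,0,0],"rotation": [0,0,0]},
    {"translation": [0,0,0],"rotation": [0,0,0]},
    {"translation": [0,0,0],"rotation": [0,0,0]},
    {"translation": [0,0,0],"rotation": [0,0,0]},
    {"translation": [0,0,0],"rotation": [0,0,0]},
    {"translation": [0,0,0],"rotation": [0,0,0]},
    {"translation": [0,0,0],"rotation": [0,0,0]},
    {"translation": [0,0,0],"rotation": [0,0,0]},
    {"translation": [0,0,0],"rotation": [0,0,0]}
  ]
}}

```text
t: 16.53
eef_pos: [0.5032, -0.0265, 0.0963]
ee_rot: [3.142, 0.0, -2.875]
force: [0.6, 0.5, -0.8]
width: 0.0272
gripper_force: 12.0
```

Run:
```python
from h import *
s=get_state();print({k:np.round(s[k],4) for k in("t","eef_pos","ee_rot","width","force","gripper_force","qd")})
im=grab_frame("wrist")
a=cv2.resize(im[140:380,270:390],None,fx=2.5,fy=2.5,interpolation=cv2.INTER_CUBIC)
ms=camera_model("scene");u,v=map(int,proj(ms,[.52,-.02,.09]))
b=cv2.resize(grab_frame("scene")[v-45:v+45,u-60:u+60],None,fx=4,fy=4,interpolation=cv2.INTER_CUBIC)
o=np.zeros((600,800,3),np.uint8);o[:,:300]=a[:600];o[:360,310:790]=b
m=camera_model("scene")
for p in([.534,-.018,.098],[.534,-.018,.008]):
    q=proj(m,p);print(310+(q[0]-u+60)*4,(q[1]-v+45)*4)
cv2.imwrite("pics/c8.png",o)
```

```text
{'t': np.float64(16.5333), 'eef_pos': array([ 0.5032, -0.0265,  0.0963]), 'ee_rot': array([ 3.1416,  0.    , -2.8746]), 'width': np.float64(0.0272), 'force': array([ 0.5769,  0.5118, -0.8363]), 'gripper_force': np.float64(11.9994), 'qd': array([-0.0012, -0.0005, -0.0011,  0.0002, -0.0004, -0.0009])}
576.1185376312899 176.1290876815499
581.509073905708 334.6170283532756
```

View pics/c8.png

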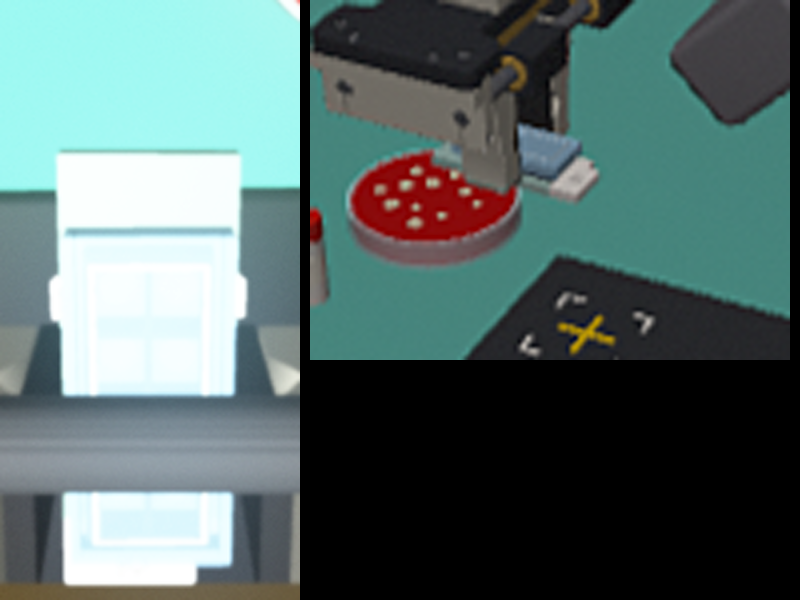

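The slide is level and lidded, and the frosted tab is at (573,177) against the predicted read spot (576,176). The cross is at (586,335), where it was expected. I'm handing in.

```bash
python3 -c "
from station import *
print(job_done())"
```

```text
the job is handed in; nothing more can be done
None
```

I seated the lid level on the slide, lifted the slide by its base, and handed the job in at about 16.5 s. The arm was still holding the slide level with its frosted end above the cross, at read height as far as the cameras show; the judge's result was not shown.

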